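# Seat the keyed drive shaft in the metering pump and hold it home

## Task

Take the drive shaft with the key out of the shaft stand and push it, key end down, into the hub on top of the metering pump, turning it until the key slips into the keyway. Keep pushing against the spring of the shaft seal until the collar sits flush on the hub face, and finish still holding it pressed home so that the grub screws can be tightened. Leave the other two shafts standing in the stand, and leave the cup and the wrench alone.

Things in the scene. Friction and masses are not known exactly. Their poses are not given: they have to be found in the camera images.
- keyed_shaft: Bright steel drive shaft standing in the stand, turned any way; the only one with a key. 116 mm long, about 0.46 kg. Origin: centre of its lower end face; z up along it, +x to its key side. From the lower end: 0-4 mm chamfered nose (19 to 25 mm diameter), journal 25 mm diameter up to 58 mm, collar 38 mm diameter from 58 to 66 mm, round drive end 24 mm diameter from 66 to 116 mm.
- shaft_key (a point): Lower end of the key, on its outer face, 15.8 mm from the shaft axis on the shaft's +x side, 20 mm above the shaft's lower end. The dark steel key runs up to 50 mm, is 8 mm wide (lowest 2 mm: 6 mm) and stands 3.3 mm out of the journal. Same axes as the shaft.
- shaft_grip (a point): Point on the shaft axis to grip, 92 mm above its lower end, in the 24 mm drive end (24 mm below its top, 26 mm above the collar). The drive end has an empty dark keyseat, 6 mm wide and 26 mm long, open at the top, on the same side as the key. Same axes as the shaft.
- pump: Metering pump, fixed to the bench: steel block 96 x 96 mm, top 66 mm high, on a 140 x 116 x 10 mm foot, brass fittings on two sides, dark cover ring on top, and the steel hub (52 mm diameter) rising from its middle to 88 mm. Origin: centre of the foot's underside, z up.
- hub_mouth (a point): Mouth of the bore: centre of the hub's top face, 88 mm above the bench. z up along the bore, +x to the keyway, which may face any way. Bore 26.5 mm diameter, over 60 mm deep; keyway 9.4 mm wide, its bottom 16.8 mm from the axis, full depth. A dark witness line on the face runs from keyway to rim. With the collar on the face, the shaft's lower end is 58 mm below it.
- rotor (a joint): Turn of the hub in the pump about its upright axis (rad, positive anticlockwise from above); at 0 the keyway faces the pump's +x. It turns only stiffly (about 0.8 N m), so it stays put while the shaft is turned with a light push.
- seal (a joint): How far the spring-loaded shaft seal, a black disc in the bore 50 mm below the hub face, is pushed down (m, 0 = free, 0.008 = collar on the hub face). It pushes back with 6 N at first and 16 N at 0.008, more than the shaft's weight: let go, the shaft rises again by several mm.
- stand: Grey plastic shaft stand, 80 x 260 x 30 mm, fixed to the bench; origin at the centre of its underside, z up, y along its row of three holes (at y = -85, 0, 85 mm; 27 mm diameter, 18 mm deep: a standing shaft's lower end is 12 mm above the bench). Which shaft stands in which hole varies.
- plain_shaft: Bystander: steel shaft of the same shape as the keyed one (116 mm long, 38 mm collar) but without key and keyseat, standing in the stand. Origin: centre of its lower end, z up.
- long_shaft: Bystander: plain steel shaft 150 mm long, 25 mm diameter (24 mm in its upper part), no collar, no key, standing in the stand. Origin: centre of its lower end, z up.
- cup: Bystander: loose paper cup, 72 mm rim diameter, 85 mm high, standing beyond the work. Origin: centre of its underside, z up.
- wrench: Bystander: loose steel wrench, 150 mm long, lying flat between pump and stand. Origin: on its underside, about its middle; x along its length.
Things that resemble listed ones, but are neither listed nor needed, are in the scene too. What is shaped like the keyed_shaft but purple is not meant.

How it is judged:
On the way, in this order (a step that is already met when the one before it is completed fails the run):
1. the keyed shaft is held by the fingers, lifted clear of the stand (height (world z) of keyed_shaft above 0.045 m and contact force between the fingers and keyed_shaft above 2 N), for 0.2 s.
2. the key has slipped at least 10 mm into the keyway (z of keyed_shaft in the frame of hub_mouth below -0.03 m and horizontal distance between keyed_shaft and hub_mouth below 0.004 m and angle between the x axis of keyed_shaft and the x axis of hub_mouth, either way round below 0.15 rad), for 0.1 s.
At the end, for the whole second after the job is handed in: Shaft upright in the hub, key in keyway (0.15 rad), collar within 2 mm of the hub face, at rest, fingers still on it with over 5 N through the last second. Other shafts still in the stand (under 20 mm, 0.2 rad); cup and wrench moved under 30 mm (z of keyed_shaft in the frame of hub_mouth below -0.056 m and horizontal distance between keyed_shaft and hub_mouth below 0.003 m and angle between keyed_shaft's own z axis and vertical below 0.06 rad and angle between the x axis of keyed_shaft and the x axis of hub_mouth, either way round below 0.15 rad and linear speed of keyed_shaft below 0.02 m/s and contact force between the fingers and keyed_shaft above 5 N and angle between each of plain_shaft, long_shaft's own z axis and vertical below 0.2 rad and distance of each of plain_shaft, long_shaft from where it was at the start of the episode below 0.02 m and distance of each of cup, wrench from where it was at the start of the episode below 0.03 m); the arm keeps its last pose, push and grip.
It fails at once if another shaft is pulled out of its hole or knocked over (distance of any of plain_shaft, long_shaft from where it was at the start of the episode above 0.02 m or angle between any of plain_shaft, long_shaft's own z axis and vertical above 0.3 rad).
It fails at once if the cup or the wrench is pushed away (distance of any of cup, wrench from where it was at the start of the episode above 0.03 m).
It also fails if it takes over 51 s, if anything falls off the work surface, if the arm or the gripper's body presses on something with over 40 N, if the wrist force passes 120 N, or if a joint passes its speed limit or range.

## Robot

A 6-joint arm with a two-finger parallel gripper is mounted at the origin on the work surface. World frame = base frame: x ahead of the robot, y to its left, z up, the work surface at z = 0. Lengths are in m, angles in rad, forces in N, time in s.
With the tool pointing down it reaches from about 0.25 to 0.775 m from the base axis. Payload 4 kg.
Tool frame: the origin (TCP) lies at the very end of the fingers, on their centre line; the grasp point (between the pads) lies 19 mm behind it; z points along the fingers, y is the line along which they close (so a half turn about z gives the same grasp; the last joint's range is limited). The gripper opens to 94 mm and grips with 3 to 60 N. Pads are 16 mm wide; open, the fingers measure 119 mm over their backs; the gripper's body (75 mm by 177 mm) begins 78 mm behind the grasp point.
Start: joints at [1.203, 0.087, 1.371, -0, 1.684, -0.103], TCP at [0.144, 0.531, 0.206] pointing down, gripper open.
Joint ranges: [-3.1, 3.1], [-0.76, 2.03], [0.27, 2.55], [-1.08, 4.22], [0.17, 2.65], [-2.57, 2.57]. Speed limits (rad/s): [2.79, 2.79, 3.14, 3.14, 3.14, 3.14].

## Interface

Orientations are given as a 3x3 rotation matrix whose columns are the frame's x, y, z axes.
In Python, from cell import ctrl, optics, recognise, pinpoint gives the robot as it stands.
- The arm moves only by the tool move_arm, never from a script. Its argument "increments" is text: rows parted by semicolons, each of 7 numbers parted by spaces: the closure, from 0 (fully open) to 1 (shut), then the shift along the world's x, y, z in mm, then the turn, a rotation vector about the world's x, y, z in rad. In form: grip dx dy dz wx wy wz; .... A call has 1 to 20 rows; each row is the pose to reach, as a shift and turn from the pose commanded when the call began; what a row does not reach only later rows make up. A row lasts 1/8 s, in which the tool goes at most 62.5 mm and 10.7 degrees, less where a joint would pass 70% of its speed; a pose out of reach is approached as far as the arm can. A call with a gripper value outside its range is refused whole. The fingers move at their own pace and stop on an object; "squeeze" is the grip in N (left out, the last holds). Time passes only in rows, so rows that repeat a pose let the fingers close. It gives the time, the measured TCP pose, the force, the opening and the grip force at its end, in the units of the state.
- ctrl.observe(): the state, without advancing time (a new reading comes with each control period).
- optics.snapshot(name): name is "scene" or "top"; returns a dict with "img" (420x560x3 uint8, red, green, blue), "camera_matrix" (3x3 intrinsics, pixels), "R" (3x3) and "t" (3): a world point X has camera coordinates R X + t. Camera axes: x right, y down, z forward; pixel columns grow to the right and rows downward; lengths in m; the calibration is good to about 2 mm. A picture is of the moment at which its call begins. There is no depth.
- ctrl.close_job(): hands the job in; it is judged then, once.
Trained networks look in a picture, given as the dict that the camera call returned (one of the last four; its "shot" number tells which), for a name from the list of things; names that differ only in an ending like _2 or _b are one class to them, and where a whole thing is asked for, a point or a joint stands for the part that bears it (a point fixed in the world has none). Each returns a list of dicts, best first, with "conf" (0 to 1); they miss things now and then, are a little off and sometimes report something else, mostly with a low value. They report only what shows in the picture. A call takes as long as a camera call. They do not tell look-alikes from the thing itself.
- recognise(picture, name): "centre" ([x, y, z] in m, in world coordinates, good to about 4 mm: the middle of the surface that is visible of it).
- pinpoint(picture, name): "centre" ([x, y, z] in m, in world coordinates, good to about 4 mm: a listed point, or the origin of a listed thing).
The state is a dict: "time_s": time; "q": joint angles; "qd": joint speeds; "joint_efforts": joint torques, N m; "tool_pos": TCP position; "tcp_rot": TCP orientation; "wrist_force": force on the tool from outside, world axes, zero at the start; "ft_torque": the same for the moment, N m; "opening": finger opening in m; "grasp_force": force on a finger pad.
Only numpy, scipy, OpenCV 4.12 (cv2) and the standard library are available. Lean on these libraries where they do the work, as an engineer would, in place of code of your own. Each camera call takes 0.05 s, during which the arm holds its last target. There are 200 camera calls.

## Working session

There is one attempt and no reset: what is moved stays moved. The work goes in short steps, Python scripts to look and compute and a tool call to move; the robot and the scene stay as the last step left them, time stands still between calls to the robot, and variables do not carry over. Pictures are saved under pics/ and viewed, at most 10 in all, crops included, and the job is handed in when it is done.

Besides the shell and the picture viewer there is one more tool, called after "Request:" by a JSON object that holds its "fn" and its "kwargs", one argument or row to a line. move_arm: Moves the arm, as the interface text tells. Its arguments: {"type":"object","properties":{"increments":{"type":"string"},"squeeze":{"type":"number"}},"required":["increments"]}

```bash
ls; mkdir -p pics
python3 - <<'E'
from cell import ctrl, optics, recognise, pinpoint
import cv2
s=ctrl.observe(); print({k:s[k] for k in('time_s','tool_pos','tcp_rot','opening','wrist_force')})
for c in('scene','top'):
    p=optics.snapshot(c); cv2.imwrite(f'pics/{c}0.png',p['img'][...,::-1])
    print(c,p['camera_matrix'],p['R'],p['t'])
    for n in('keyed_shaft','shaft_key','shaft_grip','hub_mouth','pump','stand','plain_shaft','long_shaft','cup','wrench'):
        print(n,[(round(d['conf'],2),[round(float(v),3) for v in d['centre']]) for d in pinpoint(p,n)[:3]])
E
```

```text
pics
{'time_s': 0.0, 'tool_pos': array([0.14375751, 0.53032473, 0.2043271 ]), 'tcp_rot': array([[-9.65139613e-01,  2.61734503e-01, -7.60244341e-04],
       [ 2.61735520e-01,  9.65137589e-01, -1.98778479e-03],
       [ 2.13468527e-04, -2.11747279e-03, -9.99997735e-01]]), 'opening': 0.09418056451794585, 'wrist_force': array([-0.45978865,  0.67601138,  0.11255735])}
scene [[488.05929162   0.         281.31502337]
 [  0.         488.05929162 205.35944686]
 [  0.           0.           1.        ]] [[-0.57767125  0.81614644  0.01417438]
 [ 0.67040577  0.48427887 -0.56216553]
 [-0.46567375 -0.31524428 -0.82690326]] [ 0.2713954  -0.29178735  1.3461442 ]
keyed_shaft [(0.94, [0.469, 0.122, 0.013]), (0.93, [0.36, 0.223, -0.001]), (0.62, [0.377, 0.126, 0.003])]
shaft_key [(0.67, [0.619, 0.108, 0.018]), (0.66, [0.483, 0.117, 0.03]), (0.58, [0.388, 0.139, 0.018])]
shaft_grip [(0.93, [0.374, 0.128, 0.092]), (0.8, [0.469, 0.127, 0.105]), (0.65, [0.605, 0.114, 0.088])]
hub_mouth [(0.69, [0.48, -0.255, 0.088])]
pump [(0.92, [0.482, -0.252, 0.001])]
stand [(0.91, [0.477, 0.211, -0.001])]
plain_shaft [
[... 445 characters left out ...]
99004033]] [-0.01072311  0.53649636  0.84942448]
keyed_shaft [(0.77, [0.376, 0.131, -0.0]), (0.76, [0.362, 0.222, -0.002]), (0.68, [0.469, 0.131, 0.013])]
shaft_key [(0.86, [0.373, 0.22, 0.02]), (0.68, [0.618, 0.105, 0.017]), (0.45, [0.486, 0.295, 0.01])]
shaft_grip [(0.71, [0.602, 0.109, 0.094]), (0.56, [0.376, 0.132, 0.092]), (0.54, [0.362, 0.222, 0.092])]
hub_mouth [(0.73, [0.483, -0.251, 0.085]), (0.47, [0.486, -0.252, -0.0])]
pump [(0.65, [0.487, -0.254, -0.0])]
stand [(0.71, [0.472, 0.213, -0.0])]
plain_shaft [(0.82, [0.474, 0.212, 0.01])]
long_shaft [(0.67, [0.487, 0.294, 0.011]), (0.62, [0.485, -0.254, 0.088])]
cup [(0.7, [0.67, 0.014, 0.004])]
wrench [(0.67, [0.434, -0.004, 0.003])]
```

View pics/scene0.png

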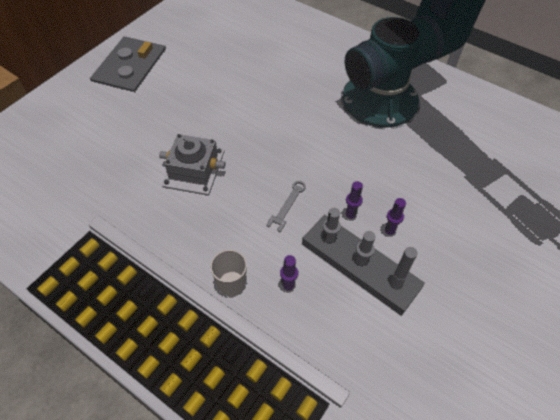

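View pics/top0.png

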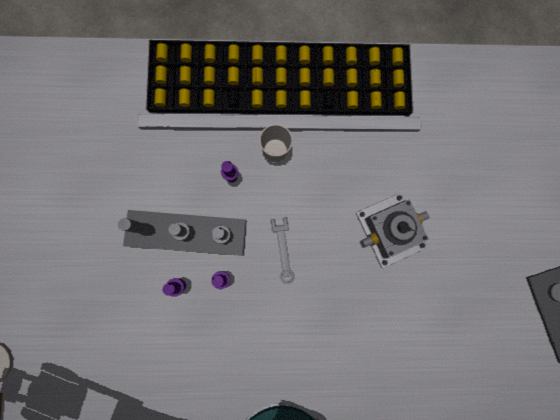

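The scene view shows the collared shafts in the stand at about (332,222) and (367,245), and the long one at (405,265). The pump is at (190,155) and three purple decoys stand near the stand. In the top view, the stand shafts are at (222,235), (179,231) and (127,225), with the hub at (402,228). I'll zoom in for the key and keyway directions.

Run:
```python
import cv2,numpy as np
s=cv2.imread('pics/scene0.png');t=cv2.imread('pics/top0.png')
def c(i,x,y,h): 
    return cv2.resize(i[y-h:y+h,x-h:x+h],(390,290) if 0 else (295,295),interpolation=cv2.INTER_CUBIC)
r1=np.hstack([c(s,333,225,25),c(s,367,247,25)]);r2=np.hstack([c(t,222,233,18),c(t,402,228,18)])
m=np.vstack([r1,r2]); m=np.clip(m*1.4,0,255).astype('uint8');cv2.imwrite('pics/z0.png',m)
```

```text
(no output)
```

View pics/z0.png

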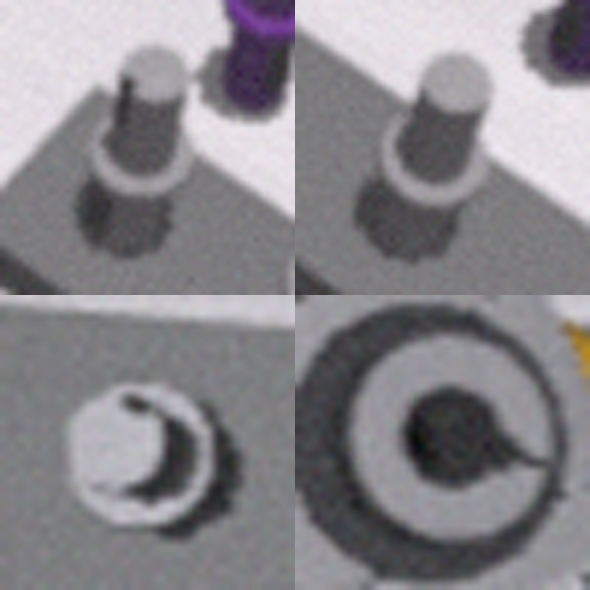

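The keyseat is clear on the shaft nearest the wrench, at scene pixel (329,214). The middle shaft is plain. The witness line on the hub points right and slightly down in the top view, ending at (414,231).

```bash
cat > h.py <<'E'
import numpy as np
from scipy.optimize import least_squares
def proj(p,X): 
    c=np.asarray(X)@p['R'].T+p['t']; k=p['camera_matrix']@c.T; return (k[:2]/k[2]).T
def back(p,uv,z):
    d=p['R'].T@np.linalg.solve(p['camera_matrix'],[*uv,1]); o=-p['R'].T@p['t']; return o+d*(z-o[2])/d[2]
E
python3 - <<'E'
from cell import optics
from h import *
S=optics.snapshot('scene');T=optics.snapshot('top')
S0=lambda x,y:(308+x/5.9,200+y/5.9); T0=lambda x,y:(204+x/8.19,215+y/8.19)
H=lambda x,y:(384+(x-295)/8.19,210+(y-295)/8.19)
a=back(S,S0(155,73),.128);b=back(T,T0(117,448),.128);print('top face',a,b)
a2=back(S,S0(141,155),.078);b2=back(T,T0(141,454),.078);print('collar',a2,b2)
h=back(T,H(452,437),.088);w=back(T,H(548,466),.088);k=back(T,H(503,448),.088);print('hub',h,w,k,np.arctan2(*(w-h)[1::-1]),np.arctan2(*(k-h)[1::-1]))
for th in np.arange(-2,2,.2):
    d=np.array([np.cos(th),np.sin(th),0])*.012
    e=[]
    for p,c,f,(o,s) in((S,a,0,((308,200),5.9)),(T,b,0,((204,215),8.19))):
        for z in(.128,.102):
            X=c.copy();X[2]=z; e+=list(((proj(p,X+d)-o)*s).round())
    print(round(th,2),e)
E
```

```text
top face [0.47061565 0.12871088 0.128     ] [0.39809151 0.12242002 0.128     ]
collar [0.47206833 0.12988363 0.078     ] [0.39540918 0.12268429 0.078     ]
hub [ 0.48362393 -0.25663188  0.088     ] [ 0.47619484 -0.28121356  0.088     ] [ 0.48080767 -0.2697425   0.088     ] -1.8642887574057418 -1.7823884629681197
-2.0 [np.float64(136.0), np.float64(48.0), np.float64(128.0), np.float64(89.0), np.float64(163.0), np.float64(469.0), np.float64(175.0), np.float64(466.0)]
-1.8 [np.float64(130.0), np.float64(51.0), np.float64(123.0), np.float64(92.0), np.float64(167.0), np.float64(460.0), np.float64(178.0), np.float64(457.0)]
-1.6 [np.float64(126.0), np.float64(55.0), np.float64(119.0), np.float64(96.0), np.float64(168.0), np.float64(449.0), np.float64(180.0), np.float64(447.0)]
-1.4 [np.float64(122.0), np.float64(60.0), np.float64(115.0), np.float64(101.0), np.float64(167.0), np.float64(439.0), np.float64(179.0), np.float64(437.0)]
-1.2 [np.float64(120.0), np.float64(66.0), np.float64(113.0), np.float64(107.0), np.float64(165.0), np.float64(429.0), np.float64(177.0), np.float64(427.0)]
-1.0
[... 1632 characters left out ...]
64(141.0), np.float64(75.0), np.float64(420.0), np.float64(89.0), np.float64(419.0)]
1.2 [np.float64(176.0), np.float64(98.0), np.float64(168.0), np.float64(139.0), np.float64(70.0), np.float64(430.0), np.float64(85.0), np.float64(428.0)]
1.4 [np.float64(181.0), np.float64(94.0), np.float64(173.0), np.float64(135.0), np.float64(67.0), np.float64(439.0), np.float64(82.0), np.float64(437.0)]
1.6 [np.float64(186.0), np.float64(90.0), np.float64(177.0), np.float64(130.0), np.float64(66.0), np.float64(450.0), np.float64(81.0), np.float64(447.0)]
1.8 [np.float64(188.0), np.float64(84.0), np.float64(180.0), np.float64(125.0), np.float64(67.0), np.float64(460.0), np.float64(82.0), np.float64(457.0)]
```

Request:
{"fn": "move_arm", "kwargs": {
  "increments": "0.3 30 -37 4 0 0 -0.02; 0.3 65 -80 4 0 0 -0.04; 0.3 100 -123 4 0 0 -0.06; 0.3 135 -166 4 0 0 -0.08; 0.3 170 -209 4 0 0 -0.1; 0.3 205 -252 4 0 0 -0.12; 0.3 240 -295 4 0 0 -0.14; 0.3 275 -338 4 0 0 -0.16; 0.3 305 -375 4 0 0 -0.18; 0.3 320 -395 4 0 0 -0.19; 0.3 326 -402 4 0 0 -0.19; 0.3 326 -402 4 0 0 -0.19; 0.3 326 -402 4 0 0 -0.19"
}}

```text
time_s: 2.82
tool_pos: [0.4694, 0.1298, 0.2096]
tcp_rot: [[-0.899, 0.438, -0.0], [0.438, 0.899, 0.001], [0.0, 0.0, -1.0]]
wrist_force: [0.1, -0.1, 0.4]
opening: 0.0655
grasp_force: 0.0
```

Run:
```python
from cell import optics,ctrl,recognise,pinpoint
from h import *
import cv2
S=optics.snapshot('scene');T=optics.snapshot('top')
T0=lambda x,y:(204+x/8.19,215+(y-295)/8.19)
b=back(T,T0(117,448),.128);b2=back(T,T0(141,454),.078);print('top view',b,b2)
for n in('keyed_shaft','shaft_grip'):
  print(n,[(round(d['conf'],2),d['centre'].round(3) if hasattr(d['centre'],'round') else d['centre']) for d in pinpoint(S,n)[:4]])
cv2.imwrite('pics/s1.png',cv2.resize(S['img'][150:290,260:440,::-1],(720,560),interpolation=cv2.INTER_CUBIC))
s=ctrl.observe();print(s['tool_pos'],s['opening'],s['wrist_force'],s['q'], np.arctan2(s['tcp_rot'][1,1],s['tcp_rot'][0,1]))
```

```text
top view [0.46771759 0.12381248 0.128     ] [0.46944864 0.12409225 0.078     ]
keyed_shaft [(0.74, [0.47, 0.1263, 0.0121]), (0.6, [0.3618, 0.2228, 0.0018]), (0.56, [0.6087, 0.1121, 0.0001]), (0.45, [0.3771, 0.1252, 0.0023])]
shaft_grip [(0.74, [0.4696, 0.123, 0.1065]), (0.7, [0.3732, 0.1253, 0.091]), (0.63, [0.3592, 0.2228, 0.0937]), (0.57, [0.6043, 0.114, 0.091])]
[0.46956709 0.12956502 0.20965004] 0.06548221547356865 [-0.11567643 -0.22717484  0.41623624] [ 1.52650462e-01 -5.46222773e-02  1.50640566e+00  1.63142871e-04
  1.68952269e+00 -9.64773386e-01] 1.1174432159882346
```

View pics/s1.png

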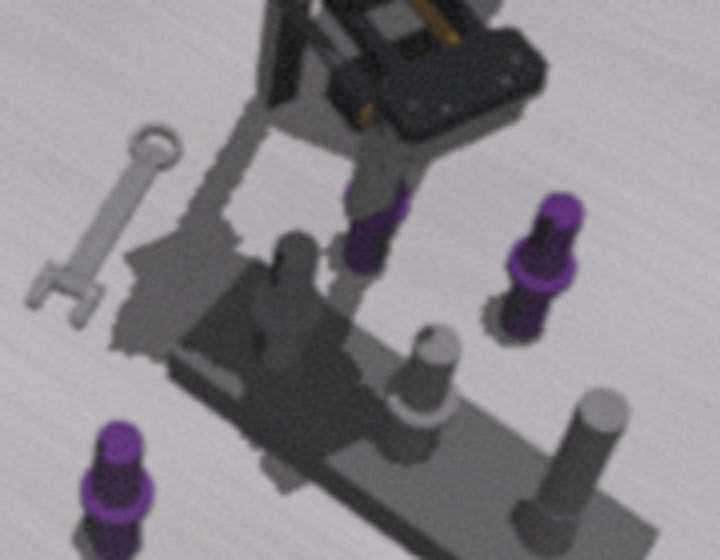

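Both views put the shaft at about (0.469, 0.126). The fingers are open around it, and the crop shows nothing in the way. Next I descend and grip.

Request:
{"fn": "move_arm", "kwargs": {
  "increments": "0.3 -1 -3 -20 0 0 0; 0.3 -1 -3 -45 0 0 0; 0.3 -1 -3 -70 0 0 0; 0.3 -1 -3 -95 0 0 0; 0.3 -1 -3 -115 0 0 0; 0.3 -1 -3 -125 0 0 0; 0.3 -1 -3 -125 0 0 0; 0.8 -1 -3 -125 0 0 0; 0.8 -1 -3 -125 0 0 0; 0.8 -1 -3 -125 0 0 0; 0.8 -1 -3 -125 0 0 0; 0.8 -1 -3 -125 0 0 0; 0.8 -1 -3 -125 0 0 0; 0.8 -1 -3 -125 0 0 0",
  "squeeze": 40
}}

```text
time_s: 4.78
tool_pos: [0.4692, 0.1261, 0.0847]
tcp_rot: [[-0.898, 0.439, 0.001], [0.439, 0.898, 0.001], [-0.0, 0.001, -1.0]]
wrist_force: [0.8, 0.7, 1.1]
opening: 0.0232
grasp_force: 40.0
```

Request:
{"fn": "move_arm", "kwargs": {
  "increments": "0.8 0 0 10 0 0 0; 0.8 0 0 25 0 0 0; 0.8 0 0 45 0 0 0; 0.8 0 0 70 0 0 0; 0.8 0 0 95 0 0 0; 0.8 0 0 115 0 0 0; 0.8 0 0 125 0 0 0; 0.8 0 0 125 0 0 0; 0.8 0 0 125 0 0 0; 0.8 0 0 125 0 0 0"
}}

```text
time_s: 6.02
tool_pos: [0.4683, 0.1257, 0.2083]
tcp_rot: [[-0.898, 0.439, -0.002], [0.439, 0.898, -0.0], [0.002, -0.001, -1.0]]
wrist_force: [-0.1, -0.2, -5.5]
opening: 0.0231
grasp_force: 39.9
```

Request:
{"fn": "move_arm", "kwargs": {
  "increments": "0.8 0 -15 0 0 0 -0.06; 0.8 1 -40 0 0 0 -0.16; 0.8 2 -70 0 0 0 -0.28; 0.8 3 -100 0 0 0 -0.4; 0.8 5 -130 0 0 0 -0.52; 0.8 6 -160 0 0 0 -0.64; 0.8 8 -190 0 0 0 -0.76; 0.8 9 -220 0 0 0 -0.88; 0.8 10 -250 0 0 0 -1.0; 0.8 11 -280 0 0 0 -1.1; 0.8 12 -310 0 0 0 -1.2; 0.8 13 -340 0 0 0 -1.28; 0.8 14 -365 0 0 0 -1.34; 0.8 14 -378 0 0 0 -1.38; 0.8 14 -382 0 0 0 -1.38; 0.8 14 -382 0 0 0 -1.38; 0.8 14 -382 0 0 0 -1.38; 0.8 14 -382 0 0 0 -1.38"
}}

```text
time_s: 8.28
tool_pos: [0.4831, -0.2554, 0.2097]
tcp_rot: [[0.26, 0.966, 0.0], [0.966, -0.26, 0.0], [0.0, 0.0, -1.0]]
wrist_force: [-0.3, -1.4, -5.0]
opening: 0.0237
grasp_force: 39.9
```

Run:
```python
from cell import optics,ctrl,recognise,pinpoint
from h import *
import cv2
S=optics.snapshot('scene');T=optics.snapshot('top')
for p in(S,T):
 for n in('keyed_shaft','shaft_key','hub_mouth','pump'):
  print(n,[(round(d['conf'],2),np.round(d['centre'],3)) for d in pinpoint(p,n)[:3]])
a=cv2.resize(S['img'][95:205,130:240,::-1],(590,590),interpolation=cv2.INTER_CUBIC)
cv2.imwrite('pics/s2.png',np.clip(a*1.4,0,255))
s=ctrl.observe();print(s['tool_pos'],s['opening'],s['wrist_force'],s['q'], np.arctan2(s['tcp_rot'][1,1],s['tcp_rot'][0,1]))
```

```text
keyed_shaft [(0.74, array([ 0.482, -0.258,  0.138])), (0.66, array([0.376, 0.125, 0.001])), (0.58, array([0.36 , 0.224, 0.001]))]
shaft_key [(0.96, array([ 0.478, -0.271,  0.154])), (0.86, array([0.376, 0.221, 0.018])), (0.64, array([0.388, 0.14 , 0.019]))]
hub_mouth [(0.68, array([ 0.481, -0.257,  0.088]))]
pump [(0.58, array([ 0.479, -0.251,  0.001]))]
keyed_shaft [(0.82, array([0.356, 0.222, 0.001])), (0.71, array([ 0.376,  0.128, -0.   ])), (0.69, array([ 0.488, -0.254,  0.136]))]
shaft_key [(0.77, array([0.378, 0.218, 0.022])), (0.66, array([ 0.48 , -0.272,  0.156])), (0.65, array([0.619, 0.106, 0.02 ]))]
hub_mouth [(0.83, array([ 0.483, -0.254,  0.087])), (0.74, array([ 0.486, -0.254,  0.139]))]
pump [(0.85, array([ 0.486, -0.256, -0.001])), (0.34, array([0.673, 0.014, 0.002]))]
[ 0.48295255 -0.25615693  0.20947316] 0.023322282592486022 [-0.81460744  0.40385359 -5.40470773] [-5.91425391e-01  7.90624732e-02  1.37162680e+00  5.70499275e-05
  1.69086532e+00 -3.27408955e-01] -0.26400960310054933[ WARN:0@2.551] global loadsave.cpp:1063 imwrite_ Unsupported depth image for selected encoder is fallbacked to CV_8U.
```

View pics/s2.png

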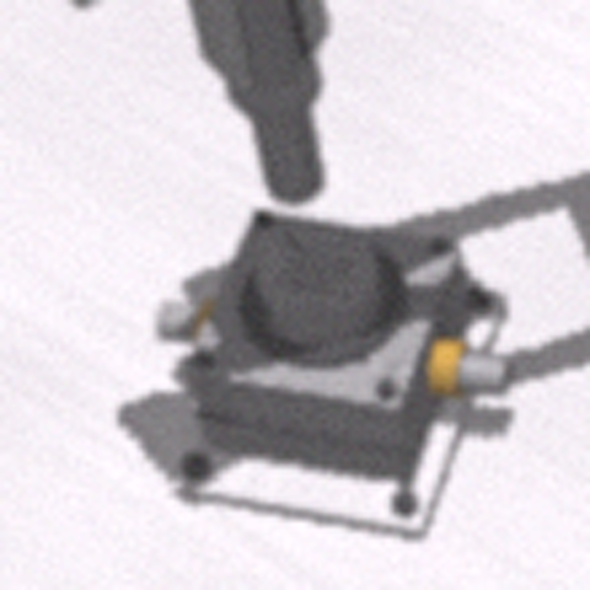

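The picture shows the shaft held upright over the hub, with its nose at about (292,195) in the crop and the hub centre at about (320,290). The networks give the key direction as about -1.82 rad and the keyway as about -1.83. I'll lower the nose into the bore, stopping above key contact.

Request:
{"fn": "move_arm", "kwargs": {
  "increments": "0.8 0 0 -10 0 0 0; 0.8 0 0 -25 0 0 0; 0.8 0 0 -38 0 0 0; 0.8 0 0 -42 0 0 0; 0.8 0 0 -45 0 0 0; 0.8 0 0 -47 0 0 0; 0.8 0 0 -49 0 0 0; 0.8 0 0 -51 0 0 0; 0.8 0 0 -51 0 0 0"
}}

```text
time_s: 9.9
tool_pos: [0.4829, -0.2561, 0.1585]
tcp_rot: [[0.261, 0.965, 0.0], [0.965, -0.261, 0.0], [0.0, 0.0, -1.0]]
wrist_force: [-0.7, -0.5, -4.9]
opening: 0.0235
grasp_force: 39.9
```

Request:
{"fn": "move_arm", "kwargs": {
  "increments": "0.8 0 0 -2 0 0 0; 0.8 0 0 -4 0 0 0; 0.8 0 0 -6 0 0 0; 0.8 0 0 -8 0 0 0; 0.8 0 0 -10 0 0 0; 0.8 0 0 -10 0 0 0"
}}

```text
time_s: 10.65
tool_pos: [0.4831, -0.2552, 0.1478]
tcp_rot: [[0.26, 0.965, -0.0], [0.965, -0.26, 0.002], [0.002, -0.001, -1.0]]
wrist_force: [1.3, 4.7, -3.2]
opening: 0.0236
grasp_force: 39.9
```

The journal is in and the wall pushes it towards +y. I'll relieve that and go down to key depth.

Request:
{"fn": "move_arm", "kwargs": {
  "increments": "0.8 0.3 1 0 0 0 0; 0.8 0.3 1.5 0 0 0 0; 0.8 0.3 1.5 -2 0 0 0; 0.8 0.3 1.5 -4 0 0 0; 0.8 0.3 1.5 -6 0 0 0; 0.8 0.3 1.5 -8 0 0 0; 0.8 0.3 1.5 -9 0 0 0; 0.8 0.3 1.5 -9 0 0 0"
}}

```text
time_s: 11.65
tool_pos: [0.4832, -0.2547, 0.1392]
tcp_rot: [[0.261, 0.965, -0.0], [0.965, -0.261, -0.0], [-0.0, -0.0, -1.0]]
wrist_force: [0.1, 2.6, -5.3]
opening: 0.0236
grasp_force: 39.9
```

Request:
{"fn": "move_arm", "kwargs": {
  "increments": "0.8 0 0.8 0 0 0 0; 0.8 0 0.8 -1 0 0 0; 0.8 0 0.8 -2 0 0 0; 0.8 0 0.8 -3 0 0 0; 0.8 0 0.8 -3 0 0 0; 0.8 0 0.8 -3 0 0 0"
}}

```text
time_s: 12.4
tool_pos: [0.4832, -0.2543, 0.1364]
tcp_rot: [[0.261, 0.965, 0.0], [0.965, -0.261, -0.001], [-0.001, 0.0, -1.0]]
wrist_force: [-1.2, -0.2, -5.0]
opening: 0.0233
grasp_force: 39.9
```

Request:
{"fn": "move_arm", "kwargs": {
  "increments": "0.8 0 0 -1.5 0 0 0; 0.8 0 0 -3 0 0 0; 0.8 0 0 -4.5 0 0 0; 0.8 0 0 -6 0 0 0; 0.8 0 0 -7.5 0 0 0; 0.8 0 0 -9 0 0 0; 0.8 0 0 -10 0 0 0; 0.8 0 0 -10 0 0 0; 0.8 0 0 -10 0 0 0"
}}

```text
time_s: 13.52
tool_pos: [0.4832, -0.2539, 0.1265]
tcp_rot: [[0.261, 0.965, 0.0], [0.965, -0.261, -0.0], [-0.0, 0.0, -1.0]]
wrist_force: [-0.2, 0.5, -5.5]
opening: 0.0234
grasp_force: 39.9
```

Run:
```python
from cell import ctrl
s=ctrl.observe();print(s['tool_pos'],s['wrist_force'],s['ft_torque'])
```

```text
[ 0.48324942 -0.25388857  0.12654157] [-0.23243186  0.47372458 -5.51791523] [-0.06313444  0.08600058  0.06283952]
```

The key is in, with no axial contact force at 34 mm depth. On to the seal.

Request:
{"fn": "move_arm", "kwargs": {
  "increments": "0.8 0 0 -2 0 0 0; 0.8 0 0 -4 0 0 0; 0.8 0 0 -6 0 0 0; 0.8 0 0 -8 0 0 0; 0.8 0 0 -10 0 0 0; 0.8 0 0 -12 0 0 0; 0.8 0 0 -14 0 0 0; 0.8 0 0 -16 0 0 0; 0.8 0 0 -18 0 0 0; 0.8 0 0 -20 0 0 0; 0.8 0 0 -20 0 0 0; 0.8 0 0 -20 0 0 0",
  "squeeze": 55
}}

```text
time_s: 15.02
tool_pos: [0.4834, -0.254, 0.1074]
tcp_rot: [[0.261, 0.965, 0.001], [0.965, -0.261, -0.001], [-0.0, 0.001, -1.0]]
wrist_force: [-2.1, 1.0, 4.1]
opening: 0.0231
grasp_force: 55.0
```

Request:
{"fn": "move_arm", "kwargs": {
  "increments": "0.8 0 0 -1 0 0 0; 0.8 0 0 -2 0 0 0; 0.8 0 0 -3 0 0 0; 0.8 0 0 -4 0 0 0; 0.8 0 0 -5 0 0 0; 0.8 0 0 -5 0 0 0; 0.8 0 0 -5 0 0 0"
}}

```text
time_s: 15.9
tool_pos: [0.4834, -0.2541, 0.1032]
tcp_rot: [[0.261, 0.965, 0.001], [0.965, -0.261, -0.001], [-0.001, 0.001, -1.0]]
wrist_force: [-4.7, 3.0, 9.4]
opening: 0.0235
grasp_force: 55.0
```

Request:
{"fn": "move_arm", "kwargs": {
  "increments": "0.8 -0.4 0.3 0 0 0 0; 0.8 -0.4 0.3 -0.7 0 0 0; 0.8 -0.4 0.3 -1.4 0 0 0; 0.8 -0.4 0.3 -2 0 0 0; 0.8 -0.4 0.3 -2 0 0 0; 0.8 -0.4 0.3 -2 0 0 0"
}}

```text
time_s: 16.65
tool_pos: [0.4834, -0.254, 0.1027]
tcp_rot: [[0.261, 0.965, 0.002], [0.965, -0.261, -0.002], [-0.001, 0.003, -1.0]]
wrist_force: [-4.3, 3.0, 14.6]
opening: 0.0235
grasp_force: 55.0
```

Request:
{"fn": "move_arm", "kwargs": {
  "increments": "0.8 0 0 -1 0 0 0; 0.8 0 0 -2 0 0 0; 0.8 0 0 -2 0 0 0; 0.8 0 0 -2 0 0 0; 0.8 0 0 -2 0 0 0; 0.8 0 0 -2 0 0 0"
}}

```text
time_s: 17.4
tool_pos: [0.4836, -0.2542, 0.1026]
tcp_rot: [[0.261, 0.965, 0.004], [0.965, -0.261, -0.003], [-0.002, 0.004, -1.0]]
wrist_force: [-6.5, 4.5, 20.7]
opening: 0.0232
grasp_force: 55.0
```

Run:
```python
from cell import optics,ctrl,pinpoint
import numpy as np,cv2
S=optics.snapshot('scene')
for n in('keyed_shaft','hub_mouth','plain_shaft','long_shaft','cup','wrench'):
  print(n,[(round(d['conf'],2),np.round(d['centre'],3)) for d in pinpoint(S,n)[:2]])
a=cv2.resize(S['img'][95:205,130:240,::-1],(590,590),interpolation=cv2.INTER_CUBIC)
cv2.imwrite('pics/s3.png',cv2.convertScaleAbs(a,alpha=1.6))
s=ctrl.observe();print(s['tool_pos'],s['wrist_force'],s['ft_torque'],s['time_s'])
```

```text
keyed_shaft [(0.8, array([ 0.61 ,  0.114, -0.002])), (0.74, array([0.362, 0.226, 0.002]))]
hub_mouth [(0.46, array([ 0.48 , -0.252,  0.088]))]
plain_shaft [(0.72, array([0.475, 0.213, 0.009]))]
long_shaft [(0.73, array([0.487, 0.297, 0.008]))]
cup [(0.58, array([ 0.668,  0.014, -0.001]))]
wrench [(0.5, array([0.475, 0.213, 0.01 ])), (0.19, array([ 0.483, -0.254,  0.   ]))]
[ 0.48364609 -0.25419979  0.10254676] [-7.178064    4.06422867 20.02998641] [0.8947619  1.86580792 0.00744327] 17.75
```

View pics/s3.png

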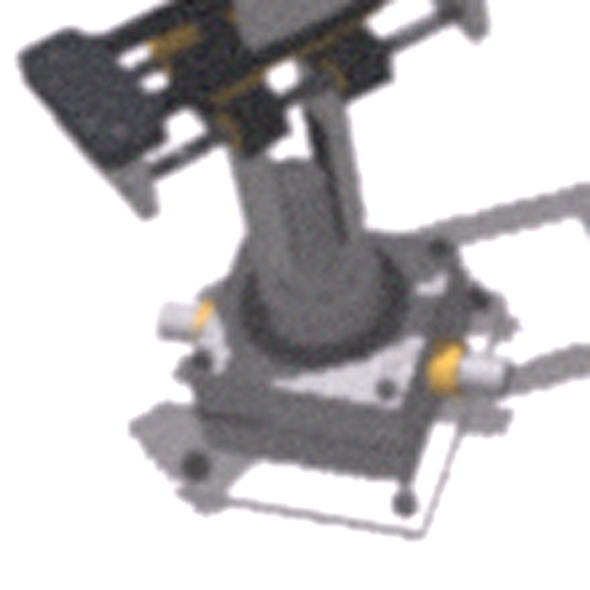

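The shaft is in the hub with its collar at the face, at about (320,290) in the crop. The tool height stopped at the predicted flush height, 0.1026 m, and the push has risen to about 25 N against the 16 N spring.

```bash
python3 -c "
from cell import ctrl
print(ctrl.close_job())"
```

```text
the job is handed in; nothing more can be done
None
```

I handed the job in at about 17.8 s with the keyed shaft pressed home in the hub: key in the keyway, collar at the flush height by the tool reading, gripped at 55 N. The result was not reported back; I knocked nothing that I saw, though the last network check did not find the wrench.

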